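# Hang a nest plate on the keyhole studs of an inclined assembly stand

## Robot

A 6-joint arm with a two-finger parallel gripper is mounted at the origin on a cart in front of the work surface, level with it; the furniture and walls round the work are solid. World frame = base frame: x ahead of the robot, y to its left, z up, the work surface at z = 0. Lengths are in m, angles in rad, forces in N, time in s.
With the tool pointing down it reaches from about 0.425 to 0.95 m from the base axis. Payload 3.5 kg.
Tool frame: the origin (TCP) lies at the very end of the fingers, on their centre line; the grasp point (between the pads) lies 19 mm behind it; z points along the fingers, y is the line along which they close (so a half turn about z gives the same grasp; the last joint's range is limited). The gripper opens to 85 mm and grips with 20 to 120 N. Pads are 22 mm wide; open, the fingers measure 114 mm over their backs; the gripper's body (76 mm by 85 mm) begins 54 mm behind the grasp point. The pads swing forward as they close: fully open they stand 13 mm farther back than shut.
Start: joints at [-1.373, 0.286, 1.577, -0, 1.279, -0.15], TCP at [0.23, -0.635, 0.231] pointing down, gripper open.
Joint ranges: [-2.77, 2.77], [-0.9, 2.22], [0.21, 2.48], [-1.53, 4.67], [0.24, 2.81], [-2.84, 2.84]. Speed limits (rad/s): [2.79, 2.79, 3.14, 3.14, 3.14, 3.14].

## Interface

Orientations are given as a unit quaternion [x, y, z, w].
In Python, from plant import ctrl gives the robot as it stands.
- The arm moves only by the shell command python3 inch.py 'ROWS' [FORCE]. ROWS is a JSON list of rows, 1 to 10 of them, each of 7 numbers: dx, dy, dz in m, then a rotation vector rx, ry, rz in rad, then the opening from 0.0 (shut) to 1.0 (fully open); each row is the pose to reach, as a shift and turn from the pose commanded when the command began, along the tool's axes at that moment; what a row does not reach only later rows make up. A row lasts 1/8 s, in which the tool goes at most 0.0625 m and 0.188 rad, less where a joint would pass 70% of its speed; a pose out of reach is approached as far as the arm can. The fingers move at their own pace and stop on an object; FORCE is the grip in N (left out, the last holds). Time passes only in rows, so rows that do not move let the fingers close. It prints the time, the measured TCP pose, the force, the opening and the grip force at its end.
- ctrl.get_state(): the state, without advancing time (a new reading comes with each control period).
- ctrl.read_camera(name): name is "scene" or "top" or "wrist"; returns a dict with "pixels" (420x560x3 uint8, red, green, blue), "camera_matrix" (3x3 intrinsics, pixels), "dist_coeffs" ([k1, k2, p1, p2, k3] as OpenCV has them; the pictures are not rectified), "xyz" and "orientation" of the camera in the world. Camera axes: x right, y down, z forward; pixel columns grow to the right and rows downward; lengths in m; the calibration is good to about 2 mm. A picture is of the moment at which its call begins. There is no depth.
- ctrl.sign_off(): hands the job in; it is judged then, once.
The state is a dict: "time": time; "qpos": joint angles; "dq": joint speeds; "joint_efforts": joint torques, N m; "eef_pos": TCP position; "tcp_rot": TCP orientation; "contact_force": force on the tool from outside, world axes, zero at the start; "wrist_torque": the same for the moment, N m; "opening": opening from 0.0 (shut) to 1.0 (fully open); "finger_force": force on a finger pad.
Only numpy, scipy, OpenCV 4.12 (cv2) and the standard library are available. Lean on these libraries where they do the work, as an engineer would, in place of code of your own. Each camera call takes 0.05 s, during which the arm holds its last target. There are 200 camera calls.

## Task

Change over the inclined assembly stand: take the dark grey nest plate out of the tray by its black bridge handle, lay it flat on the blue slope so that the two stud heads come through the round ends of its keyhole slots, and slide it down the slope until it is fully home on the studs. Then swing the red latch all the way down behind the plate's upper edge, and leave the other things on the bench where they are.

Things in the scene. Friction and masses are not known exactly. Their poses are not given: they have to be found in the camera images.
- nest_plate: Loose dark grey aluminium tooling plate, 140 (x) x 150 (y) x 6 mm, 0.35 to 0.6 kg, flat in the light tray (floor 6 mm over the bench, rim 36 mm). Origin: centre of its underside; z normal to it, x to its upper end. Two keyholes go through it; a red nest fixture 32 x 136 mm, up to 26 mm high, is fixed across it at x = -50 mm; a black bridge handle crosses it at x = 0.
- plate_grip (a point): Middle of the plate's handle bar, at plate (0, 0, 53) mm. The bar is 14 x 14 mm in section and 110 mm long along the plate's y, on two 13 mm posts at y = +-44 mm; take it across its 14 mm (fingers closing along the plate's x).
- hole_left (a point): Centre, on the underside, of the round end of the plate's left keyhole, at plate (25, 57, 0) mm. The hole is 21 mm across; from it a slot 10.5 mm wide runs towards the plate's +x and ends at x = 50 mm.
- hole_right (a point): The same for the right keyhole, at plate (25, -57, 0) mm.
- plate_seat (a point): Point on the plate's underside at plate (46, 0, 0) mm; it lies on the origin of stand_face when the plate is fully home, the stud shanks against the slot ends.
- stand: Fixed inclined assembly stand, base 190 (x) x 160 (y) mm, 150 mm high, to the right of the tray; grey frame, blue sloping face. Origin: centre of its base at bench level; its low front edge is on its -x side, z is up.
- stand_face: The blue sloping face, 217 x 160 mm, 35 degrees from level, rising away from the stand's front. Origin: on its surface midway between the two studs, 98 mm above the bench. x points up the slope, y to the left seen from the front, z square out of the face. The face reaches from x = -125 to +92 mm. The plate hangs with its axes along these: origin at x = -25 mm over the heads, x = -46 mm fully home.
- stud_left (a point): Top of the head of the left steel stud, at face (0, 57, 13) mm. Shank 8 mm across from the face up to 8 mm; head 16 mm across from 8 to 13 mm off the face.
- stud_right (a point): Top of the head of the right stud, alike, at face (0, -57, 13) mm.
- latch (a joint): Angle of the red swing latch about the face's normal. 0 = fully open, nose 60 degrees from the face's x towards its y (up the slope, left); it grows counter-clockwise seen from above the face to 2.094 rad = closed stop, nose straight down the slope. Starts at 0 to 0.5, clear of a plate laid over the heads. Friction holds it where it is left (about 1.5 N at the knob).
- latch_pivot (a point): Pivot of the latch on the face, at face (66, 0, 0) mm. The nose reaches 39 mm from it, is 14 mm wide and lies 0.5 to 8.5 mm off the face; closed, its tip is 3 mm above the upper edge of a plate that is home, and it cannot close on a plate that is not.
- latch_knob (a point): Middle of the latch's black round knob, 26 mm from the pivot and 22.5 mm off the face; the knob is 16 mm across, from 8.5 to 32.5 mm off the face.
- calliper: Bystander: loose digital calliper 69 x 241 x 14 mm, lying in front of the stand near the bench edge. Origin: centre of its underside.
- timer: Bystander: small loose white timer 29 x 75 x 62 mm standing left of the tray. Origin: centre of its underside.
- cup: Bystander: loose light grey parts cup, 54 mm across and 36 mm high, left of the tray, behind the timer. Origin: centre of its underside.

How it is judged:
By the outcome, as a careful person would: the job done as asked, in the order asked, and still so for the second after the job is handed in, with the robot touching nothing.
It also fails if it takes over 54 s, if anything falls off the work surface, if the arm or the gripper's body presses on something with over 40 N, if the wrist force passes 120 N, or if a joint passes its speed limit or range.

## Working session

There is one attempt and no reset: what is moved stays moved. The work goes in short steps, Python scripts to look and compute and a shell command to move; the robot and the scene stay as the last step left them, time stands still between calls to the robot, and variables do not carry over. Pictures are saved under pics/ and viewed, at most 10 in all, crops included, and the job is handed in when it is done.

```bash
ls; mkdir -p pics; python3 - <<'E'
from plant import ctrl
import cv2,numpy as np
ims=[]
for n in ["scene","top","wrist"]:
    c=ctrl.read_camera(n); cv2.imwrite(f"pics/{n}0.png",c["pixels"][:,:,::-1]); print(n,np.round(c["camera_matrix"],1).tolist(),np.round(c["dist_coeffs"],4),np.round(c["xyz"],4),np.round(c["orientation"],4))
    np.savez(f"{n}0.npz",**c)
s=ctrl.get_state(); print(s)
E
```

```text
inch.py
pics
plant.py
scene [[413.7, 0.0, 279.4], [0.0, 413.7, 214.0], [0.0, 0.0, 1.0]] [-0.073  0.     0.     0.     0.   ] [0.0251 0.6736 0.6182] [-0.2137  0.84   -0.4833  0.1228]
top [[506.2, 0.0, 279.8], [0.0, 506.2, 204.5], [0.0, 0.0, 1.0]] [-0.1606  0.      0.      0.      0.    ] [ 0.2869 -0.0418  1.3233] [ 0.7071 -0.7046  0.0452 -0.0387]
wrist [[346.2, 0.0, 283.5], [0.0, 346.2, 210.7], [0.0, 0.0, 1.0]] [-0.0048  0.      0.      0.      0.    ] [ 0.3036 -0.6083  0.3735] [ 0.8089 -0.5675 -0.089   0.1254]
{'time': 0.15, 'qpos': array([-1.37300022e+00,  2.87020895e-01,  1.57783844e+00,  4.49668628e-06,
        1.27858157e+00, -1.50012653e-01]), 'dq': array([ 0.00046572, -0.00088569, -0.00314903,  0.00020613,  0.00169166,
        0.00087628]), 'joint_efforts': array([-1.18725457e-03, -4.06604719e+01, -2.93142575e+01, -2.54039278e-04,
        3.94545961e-03, -6.56620315e-06]), 'eef_pos': array([ 0.22998648, -0.6340738 ,  0.230227  ]), 'tcp_rot': array([ 9.84916396e-01,  1.73028432e-01, -1.99250718e-05, -9.23914780e-04]), 'contact_force': array([-1.02644822, -0.50216086, -0.04364149]), 'wrist_torque': array([ 0.00828803, -0.04053023,  0.03577314]), 'finger_force': 0.0, 'opening': 0.9999524843880839}
```

View pics/top0.png

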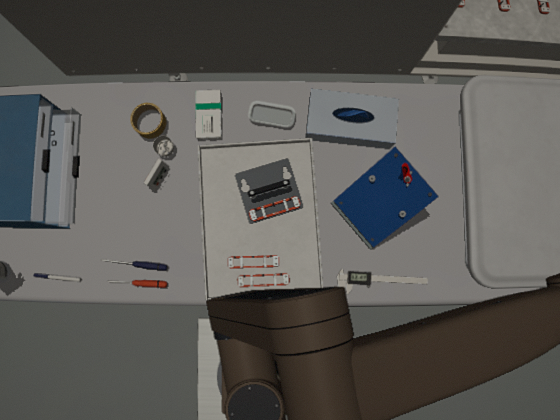

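View pics/scene0.png

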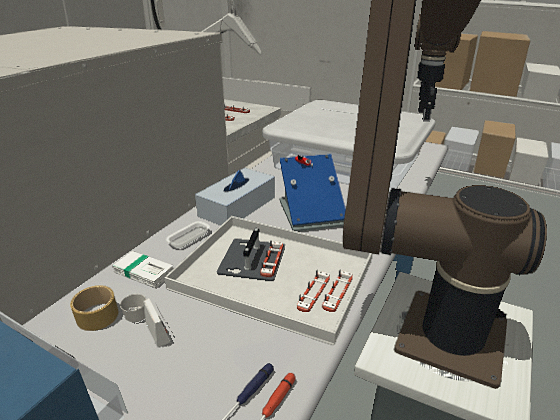

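```bash
cat > h.py <<'E'
import numpy as np, cv2
from scipy.spatial.transform import Rotation as R
def load(n): return dict(np.load(n))
def ray(c,uv):
    p=cv2.undistortPoints(np.array(uv,float).reshape(-1,1,2),c["camera_matrix"],c["dist_coeffs"]).reshape(-1,2)
    d=R.from_quat(c["orientation"]).apply(np.c_[p,np.ones(len(p))]); return np.array(c["xyz"]),d
def onz(c,uv,z):
    o,d=ray(c,uv); return o+d*((z-o[2])/d[:,2])[:,None]
def proj(c,P):
    r=R.from_quat(c["orientation"]).inv(); q=r.apply(np.atleast_2d(P)-c["xyz"])
    return cv2.projectPoints(q,np.zeros(3),np.zeros(3),c["camera_matrix"],c["dist_coeffs"])[0].reshape(-1,2)
def tri(cs,uvs):
    A=np.zeros((3,3));b=np.zeros(3)
    for c,uv in zip(cs,uvs):
        o,d=ray(c,[uv]);d=d[0]/np.linalg.norm(d[0]);M=np.eye(3)-np.outer(d,d);A+=M;b+=M@o
    return np.linalg.solve(A,b)
E
python3 - <<'E'
import cv2,numpy as np
t=cv2.imread("pics/top0.png")
a=cv2.resize(t[150:230,225:315],None,fx=4.4,fy=4.4,interpolation=cv2.INTER_CUBIC)
b=cv2.resize(t[140:255,325:445],None,fx=3.3,fy=3.3,interpolation=cv2.INTER_CUBIC)
o=np.zeros((400,800,3),np.uint8);o[:a.shape[0],:a.shape[1]]=a;o[:b.shape[0],400:400+b.shape[1]]=b
cv2.imwrite("pics/crop1.png",np.clip(o*1.5,0,255).astype(np.uint8))
E
```

```text
(no output)
```

View pics/crop1.png

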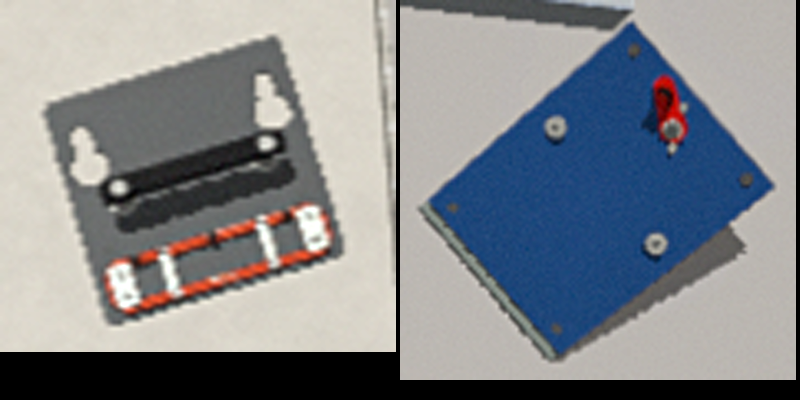

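```bash
cat > m.py <<'E'
from h import *
c=load("top0.npz"); im=c["pixels"].astype(int)
hsv=cv2.cvtColor(c["pixels"],cv2.COLOR_RGB2HSV)
# plate
sub=np.zeros(im.shape[:2],np.uint8); sub[152:230,230:308]=1
light=((hsv[...,2]>120)&(hsv[...,1]<60)).astype(np.uint8)
m=((1-light)*sub).astype(np.uint8)
cs,_=cv2.findContours(m,cv2.RETR_EXTERNAL,cv2.CHAIN_APPROX_NONE); k=max(cs,key=cv2.contourArea)
r=cv2.minAreaRect(k); bp=cv2.boxPoints(r)
W=onz(c,bp,0.012); print("plate rect",r,"\n",W.round(4)); print("sides",np.linalg.norm(W[1]-W[0]),np.linalg.norm(W[2]-W[1]),"ctr",W.mean(0))
for i in range(4): print(np.degrees(np.arctan2(*(W[(i+1)%4]-W[i])[[1,0]])).round(2))
# posts on handle (world z .006+.060)
# studs
blue=((hsv[...,0]>100)&(hsv[...,0]<125)&(hsv[...,1]>120)).astype(np.uint8); blue[:, :325]=0; blue[:140]=0; blue[:,445:]=0
cs,_=cv2.findContours(blue,cv2.RETR_EXTERNAL,cv2.CHAIN_APPROX_NONE); k=max(cs,key=cv2.contourArea)
b=cv2.minAreaRect(k); print("blue",b)
pts=[]
for u,v in [(325+156/3.3,140+128/3.3),(325+256/3.3,140+244/3.3)]:
    u0,v0=int(u),int(v); w=c["pixels"][v0-7:v0+8,u0-7:u0+8].astype(float); h=hsv[v0-7:v0+8,u0-7:u0+8]
    q=(h[...,1]<110)&(h[...,2]>60); q=q.astype(float); yy,xx=np.mgrid[v0-7:v0+8,u0-7:u0+8]
    pts.append([(q*xx).sum()/q.sum(),(q*yy).sum()/q.sum()]); print(pts[-1],q.sum())
zt=0.098+0.013*np.cos(np.radians(35)); S=onz(c,pts,zt); print("studs",S,np.linalg.norm(S[0]-S[1]))
d=S[0]-S[1]; yaw=np.arctan2(d[1],d[0])-np.pi/2; print("face yaw",np.degrees(yaw))
Rf=R.from_euler('zy',[yaw,-np.radians(35)]); print("face origin",S.mean(0)-Rf.apply([0,0,.013]))
np.savez("face.npz",o=S.mean(0)-Rf.apply([0,0,.013]),q=Rf.as_quat())
P=S.mean(0)-Rf.apply([0,0,.013])+Rf.apply([[.092,.08,0],[.092,-.08,0],[-.125,-.08,0],[-.125,.08,0],[.066,0,.008]])
print(proj(c,P).round(1).tolist(), P.round(3).tolist())
E
python3 m.py
```

```text
plate rect ((268.3702697753906, 190.578369140625), (52.93545913696289, 57.27322769165039), 72.89727020263672) 
 [[ 0.5246  0.0693  0.012 ]
 [ 0.5704 -0.0747  0.012 ]
 [ 0.436  -0.1154  0.012 ]
 [ 0.3914  0.0269  0.012 ]]
sides 0.15109888885370656 0.14044746486278015 ctr [ 0.48062047 -0.0234755   0.012     ]
-72.36
-163.14
107.39
17.65
blue ((384.929443359375, 197.91763305664062), (65.51300048828125, 82.21664428710938), 49.398704528808594)
[np.float64(371.26190476190476), np.float64(177.47619047619048)] 42.0
[np.float64(402.475), np.float64(213.55)] 40.0
studs [[ 0.49957199 -0.27659489  0.10864898]
 [ 0.41093124 -0.35212368  0.10864898]] 0.11645505508726686
face yaw -49.56642994393328
face origin [ 0.46270811 -0.31435928  0.098     ]
[[398.6, 147.6], [433.8, 193.8], [363.6, 241.8], [326.2, 200.0], [408.7, 178.9]] [[0.561, -0.333, 0.167], [0.462, -0.436, 0.097], [0.346, -0.271, 0.017], [0.446, -0.167, 0.086], [0.493, -0.365, 0.129]]
```

```bash
sed -i "s/'zy'/'ZY'/" m.py; python3 m.py | tail -3
cat >> h.py <<'E'
def face():
    f=np.load("face.npz"); return f["o"],R.from_quat(f["q"])
def tool_R(X,Z):  # tool y along X, tool z along Z
    return R.from_matrix(np.c_[np.cross(X,Z),X,Z])
def delta(p,Rt):
    from plant import ctrl
    s=ctrl.get_state(); R0=R.from_quat(s["tcp_rot"])
    d=R0.inv().apply(p-s["eef_pos"]); w=(R0.inv()*Rt).as_rotvec()
    print("delta",d.round(4),w.round(4),"rows",max(np.linalg.norm(d)/.0625,np.linalg.norm(w)/.188).round(1)); return d,w
def face_pose(x,y,z):
    "TCP pose (tool square to the face) with TCP at face x,y,z"
    o,F=face(); return o+F.apply([x,y,z]), tool_R(F.apply([1,0,0]),F.apply([0,0,-1]))
E
python3 - <<'E'
from h import *
o,F=face(); c=load("scene0.npz")
uv=proj(c,o+F.apply([[0,.057,.013],[0,-.057,.013]])); print(uv)
hsv=cv2.cvtColor(c["pixels"],cv2.COLOR_RGB2HSV)
t=load("top0.npz"); tu=[(371.26,177.48),(402.48,213.55)]
for (u,v),q0 in zip(uv,tu):
    u0,v0=int(round(u)),int(round(v)); h=hsv[v0-8:v0+9,u0-8:u0+9]; q=(h[...,1]<110)&(h[...,2]>60)
    n,l,st,ce=cv2.connectedComponentsWithStats(q.astype(np.uint8)); i=1+np.argmax(st[1:,4]); p=ce[i]+[u0-8,v0-8]; P=tri([t,c],[q0,p])
    print(st[i],p,P, proj(c,P)-p, proj(t,P)-q0)
delta(*face_pose(-.025,0,.2))
E
```

```text
face yaw -49.56642994393328
face origin [ 0.46008764 -0.32003486  0.098     ]
[[394.0, 145.7], [438.0, 196.3], [373.1, 246.9], [332.6, 199.8], [407.3, 178.4]] [[0.57, -0.326, 0.151], [0.448, -0.429, 0.151], [0.333, -0.294, 0.026], [0.455, -0.19, 0.026], [0.492, -0.358, 0.142]]
[[292.83639775 181.15190007]
 [331.16906717 177.66933657]]
[ 5  6  6  7 30] [292.7 181.7] [ 0.49942814 -0.27711203  0.10691628] [[-0.16607297 -0.01749398]] [[0.0791616  0.17638178]]
[12  0  5 17 48] [337.77083333 175.79166667] [ 0.4019284  -0.35285292  0.11697272] [[-3.0124836 -0.2384371]] [[1.22876463 3.35095265]]
delta [ 0.276  -0.3435 -0.0166] [-0.606   0.1087 -0.3469] rows 7.1
```

```bash
python3 inch.py '[[0.276,-0.3435,-0.0166,-0.606,0.1087,-0.3469,0.6],[0.276,-0.3435,-0.0166,-0.606,0.1087,-0.3469,0.6],[0.276,-0.3435,-0.0166,-0.606,0.1087,-0.3469,0.6],[0.276,-0.3435,-0.0166,-0.606,0.1087,-0.3469,0.6],[0.276,-0.3435,-0.0166,-0.606,0.1087,-0.3469,0.6],[0.276,-0.3435,-0.0166,-0.606,0.1087,-0.3469,0.6],[0.276,-0.3435,-0.0166,-0.606,0.1087,-0.3469,0.6],[0.276,-0.3435,-0.0166,-0.606,0.1087,-0.3469,0.6],[0.276,-0.3435,-0.0166,-0.606,0.1087,-0.3469,0.6],[0.276,-0.3435,-0.0166,-0.606,0.1087,-0.3469,0.6]]'; python3 - <<'E'
from h import *
from plant import ctrl
c=ctrl.read_camera("wrist"); np.savez("wrist1.npz",**c)
delta(*face_pose(-.025,0,.2)); o,F=face()
im=c["pixels"][:,:,::-1].copy()
uv=proj(c,o+F.apply([[0,.057,.013],[0,-.057,.013],[.092,.08,0],[.092,-.08,0],[-.125,-.08,0],[-.125,.08,0],[.066,0,.0]])); print(uv.round(1).tolist())
for p in uv: cv2.circle(im,tuple(int(round(x)) for x in p),2,(0,255,0),-1)
cv2.imwrite("pics/w1.png",im)
E
```

```text
time: 1.4
eef_pos: [0.3718, -0.219, 0.2477]
tcp_rot: [0.895, 0.328, 0.103, 0.283]
contact_force: [-0.0, -1.6, -0.1]
opening: 0.595
finger_force: 0.0
delta [ 0.0019 -0.001  -0.0005] [ 0.0008  0.0032 -0.0024] rows 0.0
[[308.0, 121.0], [305.8, 235.9], [405.5, 94.7], [389.9, 250.9], [189.0, 251.4], [174.3, 95.3], [371.4, 178.3]]
```

View pics/w1.png

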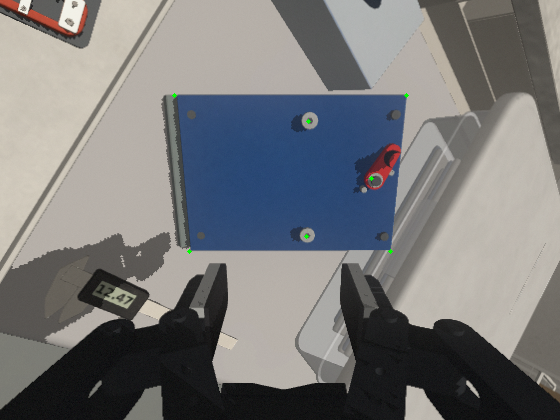

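```bash
python3 - <<'E'
from h import *
c=load("wrist1.npz"); hsv=cv2.cvtColor(c["pixels"],cv2.COLOR_RGB2HSV); o,F=face(); n=F.apply([0,0,1])
P=[]
for u,v in [(309,121),(307,235)]:
    h=hsv[v-14:v+15,u-14:u+15]; q=((h[...,1]<110)&(h[...,2]>90)).astype(np.uint8)
    k,l,st,ce=cv2.connectedComponentsWithStats(q); i=1+np.argmax(st[1:,4]); p=ce[i]+[u-14,v-14]
    C,d=ray(c,[p]); d=d[0]; a=C+d*(((o+.013*n-C)@n)/(d@n)); P.append(a); print(st[i],p,F.inv().apply(a-o).round(4))
P=np.array(P); print(np.linalg.norm(P[0]-P[1])); d=P[0]-P[1]; yaw=np.arctan2(d[1],d[0])-np.pi/2
F2=R.from_euler('ZY',[yaw,-np.radians(35)]); o2=P.mean(0)-.013*F2.apply([0,0,1]); print(o2,np.degrees(yaw))
np.savez("face_top.npz",o=o,q=F.as_quat()); np.savez("face.npz",o=o2,q=F2.as_quat())
# plate approach
y=np.radians(17.4); Rt=tool_R([np.cos(y),np.sin(y),0],[0,0,-1])
delta(np.array([.4806,-.0235,.20]),Rt)
E
```

```text
[  6   4  18  19 226] [309.40265487 120.05309735] [0.0013 0.0579 0.013 ]
[  7   6  15  16 179] [307.03910615 234.72067039] [ 0.0012 -0.0558  0.013 ]
0.11362295966741319
[ 0.46154223 -0.32012804  0.09871024] -49.59914297153016
delta [ 0.2096 -0.092  -0.0066] [ 0.5384  0.359  -1.1337] rows 6.9
```

```bash
python3 inch.py '[[0.2096,-0.092,-0.0066,0.5384,0.359,-1.1337,0.6],[0.2096,-0.092,-0.0066,0.5384,0.359,-1.1337,0.6],[0.2096,-0.092,-0.0066,0.5384,0.359,-1.1337,0.6],[0.2096,-0.092,-0.0066,0.5384,0.359,-1.1337,0.6],[0.2096,-0.092,-0.0066,0.5384,0.359,-1.1337,0.6],[0.2096,-0.092,-0.0066,0.5384,0.359,-1.1337,0.6],[0.2096,-0.092,-0.0066,0.5384,0.359,-1.1337,0.6],[0.2096,-0.092,-0.0066,0.5384,0.359,-1.1337,0.6],[0.2096,-0.092,-0.0066,0.5384,0.359,-1.1337,0.6]]'; python3 - <<'E'
from h import *
from plant import ctrl
c=ctrl.read_camera("wrist"); np.savez("wrist2.npz",**c)
y=np.radians(17.4); Rt=tool_R([np.cos(y),np.sin(y),0],[0,0,-1])
delta(np.array([.4806,-.0235,.040]),Rt)
o=np.array([.4806,-.0235,.006]);F=R.from_euler('z',y)
im=c["pixels"][:,:,::-1].copy()
uv=proj(c,o+F.apply([[.025,.057,.006],[.025,-.057,.006],[.07,.075,.006],[.07,-.075,.006],[-.07,-.075,.006],[-.07,.075,.006],[0,.055,.06],[0,-.055,.06]])); print(uv.round(1).tolist())
for p in uv: cv2.circle(im,tuple(int(round(x)) for x in p),2,(0,255,0),-1)
cv2.imwrite("pics/w2.png",im)
E
```

```text
time: 2.58
eef_pos: [0.4804, -0.0226, 0.1996]
tcp_rot: [0.592, 0.806, -0.0, 0.0]
contact_force: [-0.1, 0.4, 0.3]
opening: 0.6
finger_force: 0.0
delta [-0.0013 -0.0002  0.1598] [0.0006 0.0007 0.0004] rows 2.6
[[309.9, 123.8], [307.5, 237.6], [359.6, 103.4], [350.2, 253.5], [216.3, 253.8], [206.4, 103.7], [283.0, 131.0], [283.2, 258.9]]
```

View pics/w2.png

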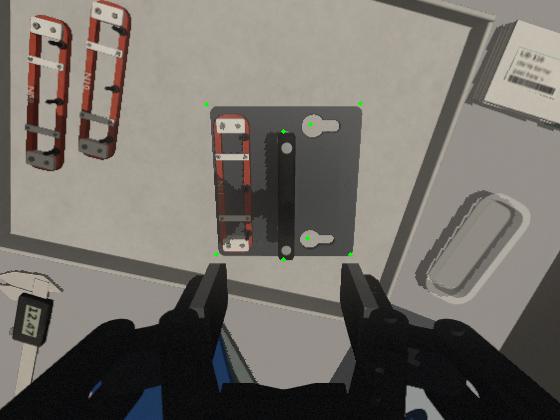

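```bash
python3 inch.py '[[-0.0023,0.001,0.06,0,0,0,0.6],[-0.0023,0.001,0.12,0,0,0,0.6],[-0.0023,0.001,0.15,0,0,0,0.6],[-0.0023,0.001,0.16,0,0,0,0.6],[-0.0023,0.001,0.16,0,0,0,0.6],[-0.0023,0.001,0.16,0,0,0,0],[-0.0023,0.001,0.16,0,0,0,0],[-0.0023,0.001,0.16,0,0,0,0],[-0.0023,0.001,0.16,0,0,0,0],[-0.0023,0.001,0.16,0,0,0,0]]' 80; python3 inch.py '[[0,0,0,0,0,0,0],[0,0,0,0,0,0,0],[0,0,-0.01,0,0,0,0],[0,0,-0.03,0,0,0,0],[0,0,-0.06,0,0,0,0],[0,0,-0.11,0,0,0,0],[0,0,-0.16,0,0,0,0],[0,0,-0.18,0,0,0,0],[0,0,-0.18,0,0,0,0]]'
```

```text
time: 3.88
eef_pos: [0.4837, -0.0237, 0.042]
tcp_rot: [0.59, 0.807, 0.0, 0.002]
contact_force: [-2.0, -0.2, 5.9]
opening: 0.146
finger_force: 79.4
time: 5.0
eef_pos: [0.4829, -0.0234, 0.2219]
tcp_rot: [0.59, 0.807, 0.001, 0.002]
contact_force: [0.7, 0.3, -4.4]
opening: 0.149
finger_force: 78.4
```

```bash
cat > held.py <<'E'
from h import *
from plant import ctrl
import sys
tag=sys.argv[1]
c=ctrl.read_camera("wrist"); s=ctrl.get_state(); np.savez(f"{tag}.npz",**c)
T=R.from_quat(s["tcp_rot"]); M=T*R.from_matrix(np.array([[0,1,0],[1,0,0],[0,0,-1]]).T) # plate axes: px=tool y, py=tool x, pz=-tool z
o=s["eef_pos"]+T.apply([0,0,-.019])+M.apply([0,0,-.053])
pp=np.array([[.025,.057,.006],[.025,-.057,.006],[.07,.075,.006],[.07,-.075,.006],[-.07,-.075,.006],[-.07,.075,.006],[0,.055,.06],[0,-.055,.06]])
uv=proj(c,o+M.apply(pp)); print(uv.round(1).tolist())
im=c["pixels"][:,:,::-1].copy()
im=cv2.resize(im[70:300,150:420],None,fx=2.6,fy=2.6,interpolation=cv2.INTER_CUBIC)
for p in uv: cv2.circle(im,tuple(int(round(x)) for x in (p-[150,70])*2.6+.8),2,(0,255,0),-1)
cv2.imwrite(f"pics/{tag}.png",np.clip(im*1.4,0,255).astype(np.uint8))
E
python3 held.py w3
```

```text
[[331.6, 141.7], [323.5, 335.5], [426.9, 103.6], [395.9, 359.9], [167.1, 360.6], [134.5, 103.8], [280.5, 165.7], [281.3, 410.6]]
```

View pics/w3.png

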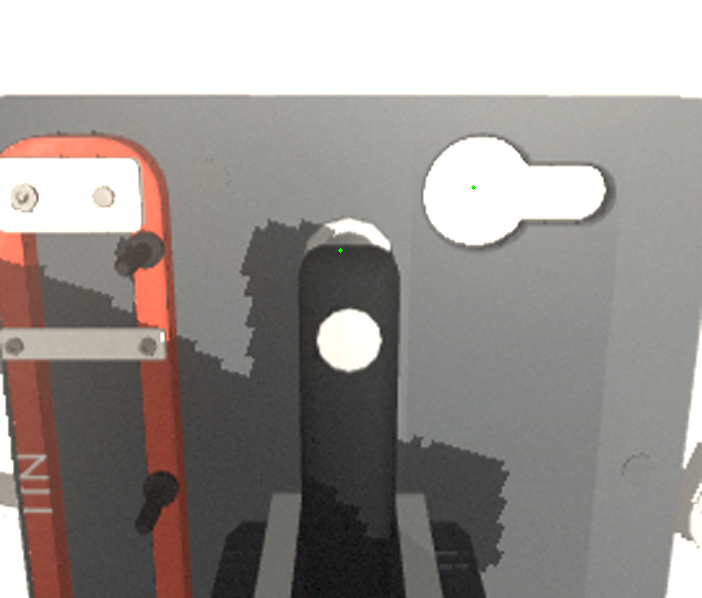

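```bash
python3 - <<'E'
from h import *
delta(*face_pose(-.026,.001,.17))
E
```

```text
delta [-0.167  -0.1543 -0.0032] [-0.5378 -0.3575  1.1348] rows 6.9
```

```bash
python3 inch.py '[[-0.02,-0.02,0,-0.07,-0.05,0.15,0],[-0.167,-0.154,-0.003,-0.538,-0.358,1.135,0],[-0.167,-0.154,-0.003,-0.538,-0.358,1.135,0],[-0.167,-0.154,-0.003,-0.538,-0.358,1.135,0],[-0.167,-0.154,-0.003,-0.538,-0.358,1.135,0],[-0.167,-0.154,-0.003,-0.538,-0.358,1.135,0],[-0.167,-0.154,-0.003,-0.538,-0.358,1.135,0],[-0.167,-0.154,-0.003,-0.538,-0.358,1.135,0],[-0.167,-0.154,-0.003,-0.538,-0.358,1.135,0],[-0.167,-0.154,-0.003,-0.538,-0.358,1.135,0]]'; python3 - <<'E'
from h import *
from plant import ctrl
d=delta(*face_pose(-.026,.001,.034+.030)); s=ctrl.get_state(); print(s["opening"],s["finger_force"],s["wrist_torque"],s["contact_force"])
E
```

```text
time: 6.3
eef_pos: [0.3861, -0.2293, 0.2231]
tcp_rot: [0.895, 0.33, 0.104, 0.282]
contact_force: [0.5, -0.6, -4.3]
opening: 0.141
finger_force: 78.8
delta [-0.0004 -0.0006  0.1056] [-0.0007  0.0002  0.0009] rows 1.7
0.1414472616251367 78.82046341896057 [0.51167917 0.49992765 0.00905269] [ 0.53169866 -0.64456649 -4.27956668]
```

```bash
python3 inch.py '[[0,-0.0005,0.04,0,0,0,0],[0,-0.0005,0.08,0,0,0,0],[0,-0.0005,0.105,0,0,0,0],[0,-0.0005,0.113,0,0,0,0],[0,-0.0005,0.117,0,0,0,0],[0,-0.0005,0.117,0,0,0,0],[0,-0.0005,0.117,0,0,0,0]]';python3 held.py w4;python3 -c "
from h import *
delta(*face_pose(-.026,.001,.034))"
```

```text
time: 7.18
eef_pos: [0.4297, -0.2801, 0.1284]
tcp_rot: [0.895, 0.329, 0.104, 0.283]
contact_force: [0.1, -0.7, -3.8]
opening: 0.143
finger_force: 78.7
[[332.3, 144.6], [324.1, 340.2], [428.9, 106.2], [397.3, 364.9], [166.1, 365.1], [133.1, 106.4], [280.2, 170.1], [281.1, 417.5]]
delta [-0.0007 -0.0011  0.0196] [ 0.0026 -0.0001 -0.    ] rows 0.3
```

View pics/w4.png

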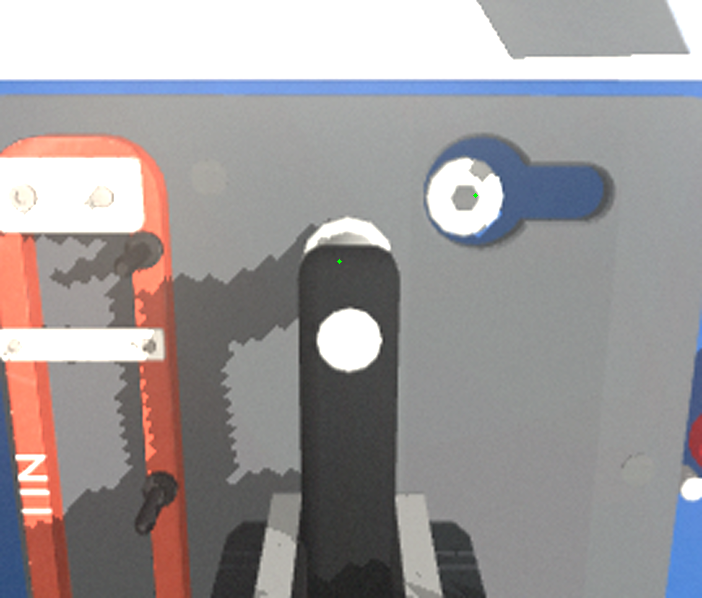

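```bash
python3 - <<'E'
from h import *
c=load("w4.npz"); o,F=face()
from plant import ctrl
s=ctrl.get_state(); T=R.from_quat(s["tcp_rot"]); M=T*R.from_matrix(np.array([[0,1,0],[1,0,0],[0,0,-1]]))
og=s["eef_pos"]+T.apply([0,0,-.019])+M.apply([0,0,-.053])
h=F.inv().apply(og-o); print("plate origin in face",h.round(4), (F.inv()*M).as_rotvec().round(4))
pp=np.array([[.025,.057,.006],[.025,.057,-.0056],[.026,.057,-.0056],[.025,.058,-.0056]])
q=proj(c,og+M.apply(pp)); print(((q-q[0])*2.6).round(1).tolist())
for n in ["wrist1","w3","w4"]:
    k=load(n+".npz"); print(n,k["xyz"],k["orientation"])
Tc=T.inv().apply(c["xyz"]-s["eef_pos"]); print(Tc)
E
```

```text
plate origin in face [-0.0248  0.0017  0.0196] [ 0.0001 -0.0026 -0.    ]
[[0.0, 0.0], [-7.8, -7.1], [-2.8, -7.1], [-7.6, -12.2]]
wrist1 [ 0.37879827 -0.10661453  0.36513254] [ 0.83505536 -0.43846305  0.20804325  0.25913452]
w3 [0.45903753 0.05052111 0.36506599] [0.9762706  0.1506593  0.02560048 0.15343435]
w4 [ 0.43616648 -0.16762751  0.24578511] [ 0.83531531 -0.43765668  0.20937861  0.25858378]
[ 0.07784756  0.00105621 -0.14291936]
```

```bash
python3 inch.py '[[-0.0025,-0.0013,0,0.003,0,0,0],[-0.0025,-0.0013,0,0.003,0,0,0],[-0.0025,-0.0013,0.005,0.003,0,0,0],[-0.0025,-0.0013,0.009,0.003,0,0,0],[-0.0025,-0.0013,0.012,0.003,0,0,0],[-0.0025,-0.0013,0.014,0.003,0,0,0],[-0.0025,-0.0013,0.014,0.003,0,0,0]]';python3 held.py w5;python3 -c "
from h import *
delta(*face_pose(-.026,-.001,.034))"
```

```text
time: 8.1
eef_pos: [0.4319, -0.2869, 0.1147]
tcp_rot: [0.896, 0.329, 0.103, 0.281]
contact_force: [-0.2, 0.0, -4.3]
opening: 0.147
finger_force: 78.8
[[332.8, 144.7], [324.4, 340.3], [429.5, 106.2], [397.7, 365.1], [166.4, 365.2], [133.5, 106.4], [280.8, 170.1], [281.5, 417.8]]
delta [0.     0.0012 0.0047] [-0.0026  0.0003 -0.0003] rows 0.1
```

View pics/w5.png

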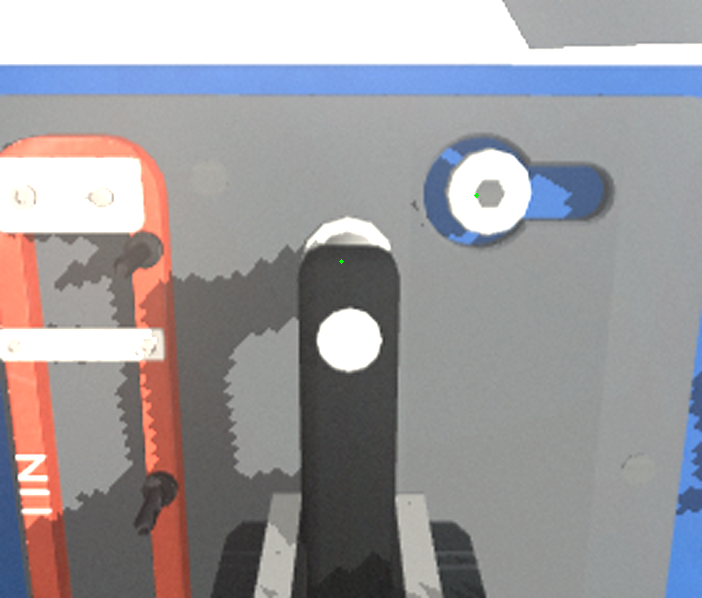

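```bash
python3 inch.py '[[0,0.0016,0,-0.002,0,0,0],[0,0.0016,0.001,-0.002,0,0,0],[0,0.0016,0.002,-0.002,0,0,0],[0,0.0016,0.003,-0.002,0,0,0],[0,0.0016,0.004,-0.002,0,0,0],[0,0.0016,0.004,-0.002,0,0,0]]';python3 -c "
from h import *
delta(*face_pose(-.026,-.001,.034))"
```

```text
time: 8.9
eef_pos: [0.4339, -0.2892, 0.1132]
tcp_rot: [0.895, 0.329, 0.103, 0.282]
contact_force: [-9.7, 9.4, 8.1]
opening: 0.143
finger_force: 81.3
delta [-0.     -0.0004  0.0016] [-0.0017  0.0009  0.0003] rows 0.0
```

```bash
python3 inch.py '[[0,0,-0.0007,0,0,0,0],[0,-0.003,-0.0007,0,0,0,0],[0,-0.007,-0.0007,0,0,0,0],[0,-0.011,-0.0007,0,0,0,0],[0,-0.015,-0.0007,0,0,0,0],[0,-0.018,-0.0007,0,0,0,0],[0,-0.018,-0.0007,0,0,0,0]]';python3 held.py w6; python3 -c "
from h import *
from plant import ctrl
d=delta(*face_pose(-.047,-.001,.034)); o,F=face(); print(F.inv().apply(ctrl.get_state()['contact_force']+[0,0,4.3]))"
```

```text
time: 9.78
eef_pos: [0.4244, -0.2779, 0.1029]
tcp_rot: [0.895, 0.329, 0.104, 0.282]
contact_force: [-1.7, 2.2, 0.6]
opening: 0.145
finger_force: 79.6
[[332.5, 144.6], [324.2, 340.2], [429.1, 106.2], [397.4, 364.9], [166.2, 365.1], [133.3, 106.4], [280.5, 170.1], [281.3, 417.6]]
delta [-0.0001 -0.0034  0.0017] [-0.0005  0.0002 -0.0003] rows 0.1
[0.65878038 0.84107917 6.38934692]
```

View pics/w6.png

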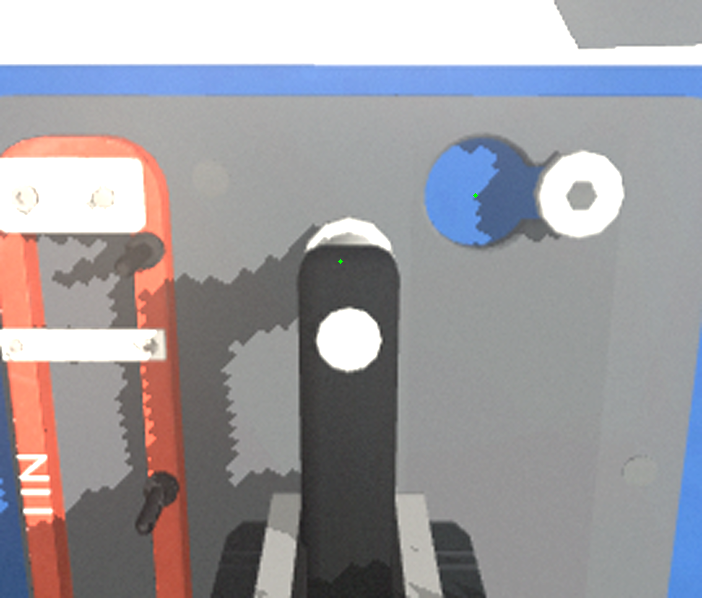

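```bash
python3 inch.py '[[0,-0.001,0,0,0,0,0],[0,-0.002,0,0,0,0,0],[0,-0.003,0,0,0,0,0],[0,-0.003,0,0,0,0,0]]'; python3 -c "
from h import *
from plant import ctrl
d=delta(*face_pose(-.047,-.001,.034)); o,F=face(); print(F.inv().apply(ctrl.get_state()['contact_force']+[0,0,4.3]))"
```

```text
time: 10.32
eef_pos: [0.4231, -0.2764, 0.1015]
tcp_rot: [0.895, 0.329, 0.104, 0.282]
contact_force: [-0.7, -0.1, 1.6]
opening: 0.145
finger_force: 79.5
delta [-0.0001 -0.0009  0.0016] [ 0.0005  0.0001 -0.0003] rows 0.0
[ 3.03436001 -0.61614836  5.04099924]
```

```bash
python3 inch.py '[[0,-0.001,0,0,0,0,0],[0,-0.002,0,0,0,0,0],[0,-0.002,0,0,0,0,0]]'; python3 -c "
from h import *
from plant import ctrl
d=delta(*face_pose(-.047,-.001,.034)); o,F=face(); print(F.inv().apply(ctrl.get_state()['contact_force']+[0,0,4.3]))"
```

```text
time: 10.7
eef_pos: [0.4224, -0.2757, 0.1008]
tcp_rot: [0.895, 0.329, 0.104, 0.283]
contact_force: [1.8, -3.5, 0.7]
opening: 0.147
finger_force: 79.0
delta [-0.      0.0003  0.0017] [ 0.0021 -0.0001 -0.0002] rows 0.0
[ 5.97762053 -0.86353629  1.91270796]
```

```bash
cat > chk.py <<'E'
from h import *
from plant import ctrl
import sys
c=ctrl.read_camera("wrist"); np.savez(sys.argv[1]+".npz",**c)
for n in ["w5","w6",sys.argv[1]]:
    k=load(n+".npz"); p=k["pixels"].astype(int); hsv=cv2.cvtColor(k["pixels"],cv2.COLOR_RGB2HSV)
    q=((p.min(2)>150)).astype(np.uint8); q[:110]=0
    _,_,st,ce=cv2.connectedComponentsWithStats(q[:,:440])
    print(n,[(ce[i].round(1).tolist(),int(st[i,4]),int(st[i,0]),int(st[i,2])) for i in range(1,len(st)) if 300<st[i,4]<3000])
    b=((hsv[...,0]>100)&(hsv[...,0]<125)&(hsv[...,1]>120)).astype(np.uint8); b[:112]=0;b[:,:300]=0;b[180:]=0;b[:,395:]=0
    _,_,st,ce=cv2.connectedComponentsWithStats(b); i=1+np.argmax(st[1:,4]); print("  hole blob",st[i])
E
python3 chk.py w7
```

```text
w5 [([92.8, 186.2], 1662, 75, 37), ([337.9, 143.3], 693, 323, 31), ([175.4, 144.4], 1577, 146, 59), ([283.8, 200.2], 450, 272, 25), ([180.0, 202.4], 732, 149, 64), ([191.0, 307.8], 372, 163, 56)]
  hole blob [352 137  19  17 218]
w6 [([118.8, 188.0], 1716, 102, 35), ([373.3, 144.2], 722, 358, 32), ([176.2, 144.4], 1574, 147, 59), ([283.7, 200.1], 446, 272, 25), ([180.2, 202.4], 715, 150, 63), ([191.2, 307.7], 377, 163, 57)]
  hole blob [314 126  28  38 734]
w7 [([124.9, 186.9], 1700, 109, 33), ([380.7, 144.2], 721, 365, 32), ([176.0, 144.6], 1589, 147, 59), ([283.8, 200.0], 445, 272, 25), ([180.1, 202.5], 714, 150, 63), ([191.9, 308.4], 377, 163, 57)]
  hole blob [314 124  35  40 931]
```

```bash
python3 inch.py '[[0,-0.001,0,0,0,0,0],[0,-0.002,0,0,0,0,0],[0,-0.002,0,0,0,0,0]]'; python3 chk.py w8|tail -2; python3 -c "
from h import *
from plant import ctrl
d=delta(*face_pose(-.047,-.001,.034)); o,F=face(); print(F.inv().apply(ctrl.get_state()['contact_force']+[0,0,4.3]))"
```

```text
time: 11.12
eef_pos: [0.4223, -0.2754, 0.1008]
tcp_rot: [0.894, 0.329, 0.105, 0.285]
contact_force: [4.8, -7.0, -1.6]
opening: 0.148
finger_force: 78.6
w8 [([125.0, 187.1], 1697, 109, 33), ([380.7, 144.2], 718, 365, 32), ([176.1, 144.8], 1611, 147, 59), ([283.8, 200.0], 444, 272, 25), ([180.0, 202.5], 716, 150, 63), ([192.1, 308.4], 378, 163, 57)]
  hole blob [313 124  33  40 914]
delta [-0.0001  0.0005  0.0019] [ 0.0055 -0.0005 -0.0002] rows 0.0
[ 9.38556602 -1.44341377 -1.98847621]
```

```bash
python3 inch.py '[[0,0.0015,0.0005,0,0,0,0],[0,0.0015,0.0005,0,0,0,0],[0,0.0015,0.0005,0,0,0,0.35],[0,0.0015,0.0005,0,0,0,0.35],[0,0.0015,0.0005,0,0,0,0.35],[0,0.0015,-0.02,0,0,0,0.35],[0,0.0015,-0.06,0,0,0,0.35],[0,0.0015,-0.1,0,0,0,0.35],[0,0.0015,-0.12,0,0,0,0.35],[0,0.0015,-0.12,0,0,0,0.35]]'; python3 - <<'E'
from h import *
from plant import ctrl
c=ctrl.read_camera("wrist"); np.savez("w9.npz",**c); cv2.imwrite("pics/w9.png",c["pixels"][:,:,::-1])
t=ctrl.read_camera("top"); np.savez("top9.npz",**t)
o,F=face(); k=F.inv().apply(ctrl.get_state()["eef_pos"]-o); print("tcp in face",k)
print(proj(c,o+F.apply([[.066,0,.0085],[.066+.026*.5,.026*.866,.0325],[0,.057,.013],[0,-.057,.013],[.024,.075,.006],[.024,-.075,.006]])).round(1).tolist())
hsv=cv2.cvtColor(c["pixels"],cv2.COLOR_RGB2HSV); red=(((hsv[...,0]<8)|(hsv[...,0]>172))&(hsv[...,1]>150)&(hsv[...,2]>60)).astype(np.uint8)
_,_,st,ce=cv2.connectedComponentsWithStats(red)
for i in range(1,len(st)):
    if st[i,4]>60: print(st[i],ce[i].round(1))
E
```

```text
time: 12.42
eef_pos: [0.3795, -0.2232, 0.2009]
tcp_rot: [0.895, 0.329, 0.104, 0.283]
contact_force: [-0.0, 0.3, 0.0]
opening: 0.347
finger_force: 0.0
tcp in face [-4.74485477e-02  3.46515538e-05  1.54751231e-01]
[[409.8, 194.2], [440.2, 174.4], [337.9, 127.5], [332.0, 256.3], [367.2, 104.1], [355.6, 270.5]]
[201 137   8  22 127] [204.4 148.1]
[397 155  42  50 530] [417.1 179.7]
[203 168   8  21 138] [206.4 178.1]
[205 205   8  22 142] [208.9 215.3]
[208 235   7  20 115] [210.8 243.7]
```

View pics/w9.png

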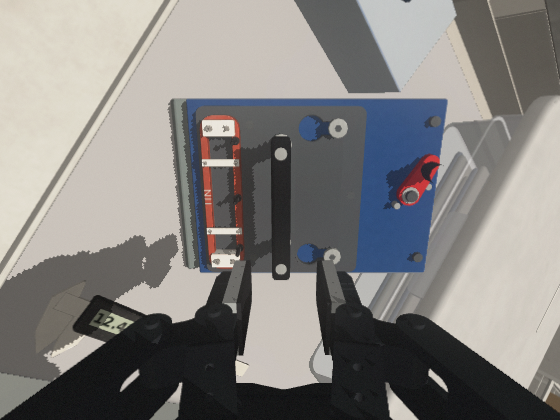

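```bash
python3 - <<'E'
from h import *
c=load("w9.npz"); o,F=face(); n=F.apply([0,0,1])
def onface(cam,uv,h):
    C,d=ray(cam,uv); return F.inv().apply(C+d*(((o+h*n-C)@n)/(d@n))[:,None]-o)
print("pivot est",onface(c,[(411,196)],.0095).round(4))
hsv=cv2.cvtColor(c["pixels"],cv2.COLOR_RGB2HSV)
w=hsv[150:190,415:450]; q=((w[...,2]<45)).astype(np.uint8); _,_,st,ce=cv2.connectedComponentsWithStats(q)
for i in range(1,len(st)):
    if st[i,4]>10: print(st[i],(ce[i]+[415,150]).round(1))
print(c["pixels"][156:182:2,420:444:2].max(2))
for a in (0,.15,.3,.5):
    f=np.pi/3+a; k=np.array([.066+.026*np.cos(f),.026*np.sin(f),0]); tip=np.array([.066+.039*np.cos(f),.039*np.sin(f),.0085])
    print(a,proj(c,o+F.apply([k+[0,0,.0325],k+[0,0,.0085],tip])).round(1).tolist())
E
```

```text
pivot est [[ 0.0668 -0.0014  0.0095]]
[[126  92  90  93 147 194 199 204 179 130 184 186]
 [ 88  88  89 168 202 203 204 202 204 183 184 183]
 [ 89  93 147 203 203 204 203 203 202 202 183 185]
 [ 91  97 151 195 117  65  59  94 130 204 183 185]
 [ 95 111  56  45  47  50  48  48  50  61 103 184]
 [112  53  47  48  46  48  47  49 124 182 184 182]
 [109  44  44  46  45  47  50 185 205 155 184 185]
 [106  46  44  44  46  47 192 203 162 185 184 183]
 [110  47  45  47  46  73 203 198 126 183 185 184]
 [114  46  46  47  46 155 202 136 130 184 183 185]
 [116 103  46  45  45 174 190 128 132 183 185 160]
 [114 116  96  49  45 132 107 128 140 184 182 116]
 [115 129 199 179  62  57 131 128 141 184 148 116]]
0 [[440.2, 174.4], [428.0, 168.6], [437.4, 155.3]]
0.15 [[436.0, 172.3], [424.1, 166.6], [431.5, 152.3]]
0.3 [[431.5, 170.8], [419.9, 165.3], [425.1, 150.3]]
0.5 [[425.0, 170.0], [413.9, 164.5], [416.0, 149.1]]
```

```bash
python3 - <<'E'
from h import *
def show(n,u0,u1,v0,v1):
    p=load(n)["pixels"].astype(int); print(n,u0,v0)
    for v in range(v0,v1):
        s=""
        for u in range(u0,u1):
            r,g,b=p[v,u]; m=max(r,g,b)
            s+= "R" if r>1.6*max(g,b) and r>120 else "r" if r>1.6*max(g,b) else "b" if b>1.4*r and b>1.2*g else "#" if m<75 else "o" if m<150 else "W"
        print(v,s)
show("w9.npz",395,452,150,212); show("top9.npz",392,424,155,195)
E
```

```text
w9.npz 395 150
150 bbbbbbbbbbbbbbbbbbbbbbbbbbbbbbbbbbbbbbbbbbbbboWWWWWWWWWWW
151 bbbbbbbbbbbbbbbbbbbbbbbbbbbbbbbbbbbbbbbbbbbbboWWWWWWWWWWW
152 bbbbbbbbbbbbbbbbbbbbbbbbbbbbbbbbbbbbbbbbbbbbbWWWWWWWWWWWW
153 bbbbbbbbbbbbbbbbbbbbbbbbbbbbbbbbbbobbbbbbbbbbWWWWWWWWWWWW
154 bbbbbbbbbbbbbbbbbbbbbbbbbbbbbboooorooobbbbbbbWWWWWWWWWWWW
155 bbbbbbbbbbbbbbbbbbbbbbbbbbbbbooorrrRRRRRobbbbWWWWWWWWWWWW
156 bbbbbbbbbbbbbbbbbbbbbbbbbbbborrrrRRRRRRRRRoboWWWWWWWWWWWW
157 bbbbbbbbbbbbbbbbbbbbbbbbbbb#rrrrRRRRRRRRRRRooWWWWWWWWWWWW
158 bbbbbbbbbbbbbbbbbbbbbbbbbborrrrRRRRRRRRRRRRRoWWWWWWWWWWWW
159 bbbbbbbbbbbbbbbbbbbbbbbbb#rrrrRRRRRRRRRRRRRRRWWWWWWWWWWWW
160 bbbbbbbbbbbbbbbbbbbbbbbb#rrrrRRRRRRRRRRRRRRRRWWWWWWWWWWWW
161 bbbbbbbbbbbbbbbbbbbbbbbbrrrrRRRRRRRRRRRRRRRRRWWWWWWWWWWWo
162 bbbbbbbbbbbbbbbbbbbbbbb#rrrrrRRRRrr###rrRRRRRWWWWWWWWWWWo
163 bbbbbbbbbbbbbbbbbbbbbb#rrrrrrrrr##########rRWWWWWWWWWWWoo
164 bbbbbbbbbbbbbbbbbbbbb#rrrrrrr###############oooWWWWWWWWoo
165 bbbbbbbbbbbbbbbbbbbb#rrrrrro###############ooWWWoWWWWWooo
166 bbbbbbbbbbbbbbbbbbbborrrrrr##############RRRWWWWWWWWWoooo
167 bbbbbbbbbbbbbbbbbbb#rrrrrrr
[... 3555 characters left out ...]
6 bbbbbbbbbbbrrrRorRrrbbbbbbbbbooo
177 bbbbbbbbbbbrrooooorrbbbbbbbbbboo
178 bbbbbbbbbbbrro###orr#bbbbbbbbbbo
179 bbbbbbbbbbb#o####oor#bbbbbbbbbbb
180 bbbbbbbbbbbbr####orrbbbbbbbbbbbb
181 bbbbbbbbbbbbrr###rr#bbbbbbbbbbbb
182 bbbbbbbbbbbb##rrrr#bbbbbbbbbbbbb
183 bbbbbbbbbbbbbb#or#bbbbbbbbbbbbbb
184 bbbbbbbbbbbbbbooobbbbbbbbbbbbbbb
185 bbbbbbbbbbbbbbooobbbbbbbbbbbbbbb
186 #bbbbbbbbbbbbbb#bbbbbbbbbbbbbbbb
187 ##bbbbbbbbbbbbbbbbbbbbbbbbbbbbbb
188 ##bbbbbbbbbbbbbbbbbbbbbbbbbbbbbb
189 ###bbbbbbbbbbbbbbbbbbbbbbbbbbbbb
190 ####bbbbbbbbbbbbbbbbbbbbbbbbbbbb
191 #####bbbbbbbbbbbbbbbbbbbbbbbbbbb
192 ######bbbbbbbbbbbbbbbbbbbbbbbbbb
193 #######bbbbbbbbbbbbbbbbbbbbbbbbb
194 ########bbbbbbbbbbbbbbbbbbbbbbbb
```

```bash
python3 - <<'E'
from h import *
o,F=face()
def cl(p):
    r,g,b=p; m=max(p)
    return "R" if r>1.6*max(g,b) and r>120 else "r" if r>1.6*max(g,b) else "b" if b>1.4*r and b>1.2*g else "#" if m<75 else "o" if m<150 else "W"
k=load("w8.npz"); p=k["pixels"].astype(int)
P=o+F.apply([[.066,0,.0085],[.079,.0225,.0085],[.079,.0225,.0325],[.0855,.0338,.0085],[.092,.08,0],[.092,-.08,0]])
for n in ["w8.npz","w1" and "wrist1.npz","top9.npz"]: print(n,proj(load(n),P).round(1).tolist())
for v in range(120,292,3): print(v,"".join(cl(p[v,u]) for u in range(400,560,2)))
p=load("top9.npz")["pixels"]
for v in range(163,184): print(v," ".join("%d/%d/%d"%tuple(p[v,u]) for u in range(401,412)))
E
```

```text
w8.npz [[491.9, 249.8], [524.7, 210.0], [560.0, 226.0], [542.0, 188.8], [563.7, 93.6], [501.8, 360.0]]
wrist1.npz [[374.9, 179.2], [390.2, 156.3], [398.0, 160.5], [398.0, 144.5], [407.0, 93.6], [391.1, 250.0]]
top9.npz [[407.4, 177.8], [405.2, 167.3], [403.1, 169.4], [404.1, 162.0], [394.1, 145.1], [438.1, 195.7]]
120 oooooooooooooobbbbbbbbbbbbbbbbbbbbbbbbbbbbbbbbbbbbbbbbbbbbbbbbbbbbbbbbbbbbbbbboo
123 oooooooooooooobbbbbbbbbbbbbbbbbbbbbbbbbbbbbbbbbbbbbbbbbbbbbbbbbbbbbbbbbbbbbbbbWW
126 oooooooooooooobbbbbbbbbbbbbbbbbbbbbbbbbbbbbbbbbbbbbbbbbbbbbbbbbbbbo#ooooooobbbWW
129 oooooooooooooobbbbbbbbbbbbbbbbbbbbbbbbbbbbbbbbbbbbbbbbbbbbbbbbbbb##oooooooobbWWo
132 oooooooooooooobbbbbbbbbbbbbbbbbbbbbbbbbbbbbbbbbbbbbbbbbbbbbbbbbb##ooooooooobbooo
135 oooooooooooooobbbbbbbbbbbbbbbbbbbbbbbbbbbbbbbbbbbbbbbbbbbbbbbbbb###oooooooobbooo
138 ooooooooooooobbbbbbbbbbbbbbbbbbbbbbbbbbbbbbbbbbbbbbbbbbbbbbbbbbbb##ooooooobboooo
141 ooooooooooooobbbbbbbbbbbbbbbbbbbbbbbbbbbbbbbbbbbbbbbbbbbbbbbbbbbbbbbboobbbbboooo
144 ooooooooooooobbbbbbbbbbbbbbbbbbbbbbbbbbbbbbbbbbbbbbbbbbbbbbbbbbbbbbbbbbbbbbboooo
147 ooooooooooooobb
[... 5555 characters left out ...]
/30/27 111/99/93 94/78/74 88/90/87 88/80/75 101/79/75 108/30/26 100/16/30
178 12/26/44 12/23/40 68/22/30 108/56/49 93/94/91 61/64/61 53/59/55 61/65/63 87/83/79 111/52/46 110/18/20
179 0/14/36 10/22/42 56/24/35 91/58/52 65/68/62 47/52/51 45/48/48 50/54/53 82/80/74 118/76/67 112/21/25
180 14/31/55 9/37/69 29/26/47 78/32/30 57/52/50 47/51/49 48/52/52 54/59/56 91/86/80 113/63/54 96/30/43
181 18/46/77 15/47/83 19/25/49 70/12/18 66/35/33 57/57/52 55/52/49 64/46/43 111/68/61 106/40/43 55/36/69
182 14/45/80 19/49/83 13/30/52 40/22/42 42/19/29 61/32/29 104/36/31 113/19/15 92/33/36 61/26/46 22/44/79
183 18/46/80 18/47/83 16/43/76 17/41/76 12/27/48 46/39/45 102/84/80 85/49/45 42/22/37 12/25/50 18/49/83
```

```bash
python3 -c "
from h import *
delta(*face_pose(.077,.023,.08)); delta(*face_pose(.077,.023,.016))"
```

```text
delta [0.0231 0.1247 0.0743] [-0.0031  0.0011 -0.0002] rows 2.4
delta [0.0231 0.1249 0.1383] [-0.0031  0.0011 -0.0002] rows 3.0
```

```bash
python3 inch.py '[[0.012,0.06,0.01,-0.003,0,0,0.5],[0.023,0.11,0.04,-0.003,0,0,0.5],[0.023,0.125,0.074,-0.003,0,0,0.5],[0.023,0.125,0.1,-0.003,0,0,0.5],[0.023,0.125,0.12,-0.003,0,0,0.5],[0.023,0.125,0.13,-0.003,0,0,0.5],[0.023,0.125,0.137,-0.003,0,0,0.5],[0.023,0.125,0.137,-0.003,0,0,0.5]]'; python3 -c "
from h import *
delta(*face_pose(.077,.023,.016))"
```

```text
time: 13.52
eef_pos: [0.5136, -0.346, 0.1578]
tcp_rot: [0.895, 0.329, 0.103, 0.282]
contact_force: [0.1, 0.6, 0.4]
opening: 0.505
finger_force: 0.0
delta [ 0.0001 -0.0007  0.0017] [ 0.0003  0.001  -0.0002] rows 0.0
```

Now close gently on the knob.

```bash
python3 inch.py '[[0,0,0.001,0,0,0,0.3],[0,0,0.001,0,0,0,0.15],[0,0,0.001,0,0,0,0],[0,0,0.001,0,0,0,0],[0,0,0.001,0,0,0,0]]' 20; python3 -c "
from h import *
from plant import ctrl
o,F=face(); s=ctrl.get_state(); print(F.inv().apply(s['eef_pos']-o), F.inv().apply(s['contact_force']))"
```

```text
time: 14.15
eef_pos: [0.514, -0.3461, 0.1579]
tcp_rot: [0.895, 0.329, 0.104, 0.283]
contact_force: [-4.4, 4.9, 4.2]
opening: 0.182
finger_force: 19.7
[0.07801099 0.02307285 0.01767361] [-2.98539353 -0.13814807  7.2053812 ]
```

```bash
python3 inch.py '[[0,0,-0.002,0,0,0,0],[0.0019,-0.0041,-0.002,0,0,0,0],[0.0031,-0.0085,-0.002,0,0,0,0],[0.0035,-0.013,-0.002,0,0,0,0],[0.0031,-0.0175,-0.002,0,0,0,0],[0.0019,-0.0219,-0.002,0,0,0,0],[0,-0.026,-0.002,0,0,0,0],[0,-0.026,-0.002,0,0,0,0]]'; python3 -c "
from h import *
from plant import ctrl
o,F=face(); s=ctrl.get_state(); print(F.inv().apply(s['eef_pos']-o), F.inv().apply(s['contact_force']))"
```

```text
time: 15.15
eef_pos: [0.5032, -0.3307, 0.1477]
tcp_rot: [0.893, 0.329, 0.108, 0.287]
contact_force: [10.1, -1.6, -2.5]
opening: 0.174
finger_force: 20.1
[0.05682779 0.02488233 0.01998391] [ 4.88791965  6.65001574 -6.44541054]
```

```bash
python3 inch.py '[[0,0,0,0,0,-0.15,0],[0,0,0,0,0,-0.3,0],[-0.0027,-0.0037,0,0,0,-0.45,0],[-0.0058,-0.0069,0,0,0,-0.6,0],[-0.0095,-0.0095,0,0,0,-0.75,0],[-0.0136,-0.0114,0,0,0,-0.9,0],[-0.018,-0.0126,0,0,0,-1.05,0],[-0.0225,-0.013,0,0,0,-1.2,0],[-0.0225,-0.013,0,0,0,-1.3,0],[-0.0225,-0.013,0,0,0,-1.3,0]]'; cat > tf.py <<'E'
from h import *
from plant import ctrl
o,F=face(); s=ctrl.get_state(); p=F.inv().apply(s['eef_pos']-o); q=p-[.065,-.001,0]; print(p, F.inv().apply(s['contact_force']), "phi",np.degrees(np.arctan2(q[1],q[0])),np.hypot(q[0],q[1]),s["qpos"].round(2))
E
python3 tf.py
```

```text
time: 16.4
eef_pos: [0.4751, -0.3345, 0.1362]
tcp_rot: [0.513, 0.804, -0.088, 0.287]
contact_force: [-3.4, 7.9, 3.4]
opening: 0.174
finger_force: 21.4
[0.03769685 0.00105247 0.01941957] [-4.74076653  2.55319442  7.52023876] phi 175.70097565446 0.02738019042148668 [-0.76 -0.06  2.24 -0.17  0.37 -1.06]
```

```bash
python3 inch.py '[[-0.0009,-0.0013,0,0,0,-0.05,0],[-0.0018,-0.0026,0,0,0,-0.1,0],[-0.0018,-0.0026,0,0,0,-0.1,0],[-0.0018,-0.0026,0,0,0,-0.1,0]]'; python3 tf.py
```

```text
time: 16.9
eef_pos: [0.4741, -0.3357, 0.1364]
tcp_rot: [0.473, 0.829, -0.101, 0.282]
contact_force: [1.1, 13.4, 4.3]
opening: 0.173
finger_force: 21.5
[ 0.03798809 -0.00053475  0.01941989] [-5.32515189  9.5161163   8.99735847] phi 179.0132469856025 0.027015919391045303 [-0.77 -0.06  2.24 -0.15  0.37 -1.17]
```

```bash
python3 inch.py '[[0,0,0,0,0,0,0.35],[0,0,0,0,0,0,0.35],[0,0,0,0,0,0,0.35],[0,0,-0.03,0,0,0,0.35],[0,0,-0.08,0,0,0,0.35],[0,0,-0.13,0,0,0,0.35],[0,0,-0.17,0,0,0,0.35],[0,0,-0.17,0,0,0,0.35]]'; python3 - <<'E'
from h import *
from plant import ctrl
c=ctrl.read_camera("wrist"); np.savez("w10.npz",**c); t=ctrl.read_camera("top"); np.savez("top10.npz",**t)
o,F=face(); n=F.apply([0,0,1])
P=o+F.apply([[.066,0,.0085],[.04,0,.0325],[.027,0,.0085],[0,.057,.013],[0,-.057,.013]])
for nm,k in (("w10",c),("top10",t)):
    hsv=cv2.cvtColor(k["pixels"],cv2.COLOR_RGB2HSV); p=k["pixels"].astype(int)
    red=((p[...,0]>1.6*np.maximum(p[...,1],p[...,2]))&(p[...,0]>45)).astype(np.uint8)
    uv=proj(k,P); print(nm,uv.round(1).tolist())
    u,v=uv[0]; 
    _,_,st,ce=cv2.connectedComponentsWithStats(red)
    for i in range(1,len(st)):
        if st[i,4]>25 and np.hypot(*(ce[i]-[u,v]))<80: print(st[i],ce[i].round(1))
    C,d=ray(k,np.argwhere(red)[:,::-1].astype(float)); X=F.inv().apply(C+d*(((o+.0085*n-C)@n)/(d@n))[:,None]-o)*1000
    X=X[(abs(X[:,0]-60)<60)&(abs(X[:,1])<60)]; print(len(X),X.mean(0).round(1),np.percentile(X,[1,99],axis=0).round(1).tolist())
E
```

```text
time: 17.9
eef_pos: [0.4113, -0.2646, 0.2813]
tcp_rot: [0.472, 0.827, -0.104, 0.287]
contact_force: [0.7, 0.2, -0.9]
opening: 0.352
finger_force: 0.0
w10 [[289.4, 203.2], [285.1, 183.8], [282.6, 164.6], [339.5, 125.7], [216.7, 147.4]]
[277 164  15  12 113] [283.3 168.8]
[277 176  22  37 435] [286.6 190.5]
548 [48.3 -0.5  8.5] [[26.8, -9.2, 8.5], [74.3, 8.1, 8.5]]
top10 [[407.4, 177.8], [397.2, 186.8], [395.5, 187.7], [371.7, 177.2], [402.2, 212.6]]
[399 175  13  13  72] [404.9 181. ]
95 [50.1 -2.   8.5] [[25.8, -10.6, 8.5], [75.5, 7.0, 8.5]]
```

```bash
python3 - <<'E'
from h import *
k=load("w10.npz"); o,F=face(); n=F.apply([0,0,1]); p=k["pixels"].astype(int)
def cl(p):
    r,g,b=p; m=max(p)
    return "R" if r>1.6*max(g,b) and r>120 else "r" if r>1.6*max(g,b) else "b" if b>1.4*r and b>1.2*g else "#" if m<60 else "o" if m<150 else "W"
for v in range(156,220,1): print(v,"".join(cl(p[v,u]) for u in range(262,316)))
red=((p[...,0]>1.6*np.maximum(p[...,1],p[...,2]))&(p[...,0]>45)).astype(np.uint8)
C,d=ray(k,np.argwhere(red)[:,::-1].astype(float)); X=F.inv().apply(C+d*(((o+.0085*n-C)@n)/(d@n))[:,None]-o)*1000
X=X[(abs(X[:,0]-60)<60)&(abs(X[:,1])<60)]
for a in range(26,78,4):
    y=X[(X[:,0]>=a)&(X[:,0]<a+4),1]; print(a,len(y),y.min().round(1) if len(y) else "",y.max().round(1) if len(y) else "")
E
```

```text
156 oooo###############ooooooooooooooooooooooooooobbbbbbbb
157 ooo################ooooooooooooooooooooobbbbbbbbbbbbbb
158 ooo#################oooooooooooooobbbbbbbbbbbbbbbbbbbb
159 ooo##################oooooooobbbbbbbbbbbbbbbbbbbbbbbbb
160 oo####################ooobbbbbbbbbbbbbbbbbbbbbbbbbbbbb
161 oo###############o#bbbbbbbbbbbbbbbbbbbbbbbbbbbbbbbbbbb
162 oo#########oobbbbbbbbbbbbbbbbbbbbbbbbbbbbbbbbbbbbbbbbb
163 oooo#ooobbbbbbbbbbb##ooobbbbbbbbbbbbbbbbbbbbbbbbbbbbbb
164 bbbbbbbbbbbbbbbbb#rrrrrrrobbbbbbbbbbbbbbbbbbbbbbbbbbbb
165 bbbbbbbbbbbbbbbborrrrrrrrrobbbbbbbbbbbbbbbbbbbbbbbbbbb
166 bbbbbbbbbbbbbbbbrrrrrrrrrRRobbbbbbbbbbbbbbbbbbbbbbbbbb
167 bbbbbbbbbbbbbbborrrrrrrrrRRRobbbbbbbbbbbbbbbbbbbbbbbbb
168 bbbbbbbbbbbbbborrrrrrrrrrRRRobbbbbbbbbbbbbbbbbbbbbbbbb
169 bbbbbbbbbbbbbborrrrrrrrrrrRRRbbbbbbbbbbbbbbbbbbbbbbbbb
170 bbbbbbbbbbbbbborrrrrrrrrrrrRrbbbbbbbbbbbbbbbbbbbbbbbbb
171 bbbbbbbbbbbbbborrrrrrrrrrrrrRobbbbbbbbbbbbbbbbbbbbbbbb
172 bbbbbbbbbbbbbborrrrr######rrRobbbbbbbbbbbbbbbbbbbbbbbb
173 bbbbbbbbbbbbbborrr#########rRRbbbbbbbbbbbbbbbbbbbbbbbb
174 bbbbbbbbbbbbbborr###########rrbbbb
[... 2169 characters left out ...]
booRRRRRRRRRoobbbbbbbbbbbbbbbbbbbb
212 bbbbbbbbbbbbbbbbbbbbbbboooRRRRobbboooobbbbbbbbbbbbbbbb
213 bbbbbbbbbbbbbbbbbbbbbbbbbbbbbbbbbbooooobbbbbbbbbbbbbbb
214 bbbbbbbbbbbbbbbbbbbbbbbbbbbbbbbbbbooooobbbbbbbbbbbbbbb
215 bbbbbbbbbbbbbbbbbbbbbbbbbbbbbbbbbboWWWWobbbbbbbbbbbbbb
216 bbbbbbbbbbbbbbbbbbbbbbbbbbbbbbbbbboWWWWobbbbbbbbbbbbbb
217 bbbbbbbbbbbbbbbbbbbbbbbbbbbbbbbbbboWWWWWbbbbbbbbbbbbbb
218 bbbbbbbbbbbbbbbbbbbbbbbbbbbbbbbbbboWWWWbbbbbbbbbbbbbbb
219 bbbbbbbbbbbbbbbbbbbbbbbbbbbbbbbbbbboooobbbbbbbbbbbbbbb
26 40 -5.8 4.8
30 56 -6.5 6.2
34 20 -7.0 6.5
38 49 -8.1 5.7
42 66 -8.3 7.1
46 66 -8.5 7.4
50 71 -8.9 7.7
54 70 -9.0 8.1
58 43 -9.5 8.4
62 18 -9.7 8.7
66 17 -9.6 8.5
70 24 -8.2 6.9
74 8 -2.9 2.2
```

```bash
python3 - <<'E'
from h import *
k=load("w10.npz"); o,F=face(); n=F.apply([0,0,1])
C,d=ray(k,[(266,163),(300,157.5),(289,159)]); print("edge",(F.inv().apply(C+d*(((o+.006*n-C)@n)/(d@n))[:,None]-o)*1000).round(1).tolist())
a=cv2.GaussianBlur(load("top0.npz")["pixels"],(3,3),0).astype(int); b=cv2.GaussianBlur(load("top10.npz")["pixels"],(3,3),0).astype(int)
m=(abs(a-b).max(2)>35).astype(np.uint8); _,_,st,_=cv2.connectedComponentsWithStats(m)
print([s.tolist() for s in st[1:] if s[4]>12])
E
```

```text
edge [[23.3, -15.5, 6.0], [23.6, 17.4, 6.0], [23.2, 6.8, 6.0]]
[[235, 158, 68, 66, 2668], [393, 163, 18, 34, 239], [269, 187, 124, 118, 6961], [351, 273, 16, 8, 94], [297, 273, 263, 147, 21194], [71, 289, 199, 131, 9292], [302, 288, 38, 6, 102], [268, 290, 29, 10, 196], [304, 299, 16, 16, 83], [243, 323, 33, 7, 65], [273, 360, 4, 9, 23], [192, 413, 4, 7, 20]]
```

```bash
python3 -c "
from plant import ctrl
print(ctrl.sign_off())"
```

```text
the job is handed in; nothing more can be done
None
```

The nest plate is fully home on both studs, and the red latch is swung down to about 0.5° of its closed stop by camera measurement. The cup and timer are unchanged in the top view, and the calliper shows only what looks like an arm shadow. I handed the job in at about 18 s.

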